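# Latch and lock the shoe box

## Task

Lock the white shoe box: with a fingertip first press its blue latch button all the way down (it stays down by itself), then push the red locking arm round by its side until its round end sits over the button, between the two dark lines on the lid. Push gently: do not pinch the arm, do not lift, tip or shove the box, and leave everything else where it lies.

Things in the scene. Friction and masses are not known exactly. Their poses are not given: they have to be found in the camera images.
- shoebox: White plastic shoe box with shoes inside, loose on the liner, 1.4 to 2.1 kg, sizes in mm: 210 (x) by 320 (y) by 115 high, closed lid. Origin: centre of its underside; z up; its -x side is the front with the latch. The lid top is flat, 115 above the origin. The arm turns on a short grey post (radius 11, 7 high) at the middle of the lid. The two dark lines on the lid run along x, 26 to either side of the button's centre.
- lock_arm (a joint): Turn of the red locking arm about the vertical pivot at the middle of the lid, rad, counter-clockwise seen from above. 0: points along the box's +x (away from the button); +3.14 and -3.14 are the same place: over the button, locked. Stops at -3.6 and +3.6, so it gets to the button either way round. It starts anywhere from -2.1 to 2.1. Friction only (about 0.08 N m, so 1 to 2 N at the finger): it stays where it is left.
- lock_end (a point): Centre of the top face of the arm's round end, 72 from the pivot axis. The arm is a bar 14 wide with a round end of radius 14 and a round hub of radius 16, all 16 tall; its underside is 7.5 above the lid and its top 23.5 above it. Its farthest point is 86 from the pivot.
- lock_pivot (a point): Point on the arm's pivot axis, level with the top of the arm (23.5 above the lid), at the middle of the lid.
- latch_button (a joint): Travel of the blue latch button, m: 0 fully up, 0.011 fully down against its stop. It starts between 0 and 0.002. Needs about 5 N over its whole travel, has no spring and stays where it is pushed.
- button_top (a point): Centre of the top face of the round blue latch button, radius 15, near the front edge of the lid, 72 from the pivot. The top is 15 above the lid when up and 4 above it when fully down; while up it blocks the arm.
- lock_spot (a point): Point on the lid surface under the middle of the button, 72 from the pivot towards the box's -x: the arm's round end must finish above it.
- comb: Black plastic comb, 130 x 28 x 5, lying on the lid at the box's +y side along x, outside the arm's sweep; leave it. Origin: centre of its underside.
- bottle_opener: Flat steel bottle opener, about 120 x 41 x 5, lying on the lid at the box's -y side along x, outside the arm's sweep; leave it. Origin: in its middle, underside.
- hair_pick: Wooden hair pick, 158 x 60 x 10, on the liner; leave it. Origin: near its middle, underside.
- cologne: Amber glass cologne bottle with black cap, 35 x 60 x 107 high, standing on the liner; leave it. Origin: centre of its underside.
- polish_tin: Blue shoe polish tin, diameter 76, 24 high, on the liner; leave it. Origin: centre of its underside.
- shoe_brush: Wooden shoe brush, 150 x 50 x 42 high, on the liner; leave it. Origin: centre of its underside.

How it is judged (in metres and radians):
On the way, in this order (a step that is already met when the one before it is completed fails the run):
1. the latch button is pressed all the way down, with the arm still clear of it (value of joint latch_button above 0.009 m and horizontal distance between lock_end and lock_spot above 0.03 m), for 0.2 s.
2. the arm's round end is over the pressed button (value of joint latch_button above 0.009 m and horizontal distance between lock_end and lock_spot below 0.01 m), for 0.2 s.
At the end, for the whole second after the job is handed in: The latch button is down (at least 9 of its 11 mm), the arm's round end is centred over it within 10 mm, the arm is still, and the box stands flat within 30 mm of where it stood (all of step 2 and velocity of joint lock_arm between -0.05 and 0.05 rad/s and linear speed of shoebox below 0.02 m/s and angle between shoebox's own z axis and vertical below 0.05 rad and distance of shoebox from where it was at the start of the episode below 0.03 m); the robot touches nothing.
It fails at once if the arm is pinched or forced (over 18 N) (contact force between the fingers and lock_arm above 18 N).
It fails at once if the box is shoved more than 30 mm (distance of shoebox from where it was at the start of the episode above 0.03 m).
It fails at once if the box is lifted or tipped (height (world z) of shoebox above 0.008 m or angle between shoebox's own z axis and vertical above 0.08 rad).
It fails at once if the comb or the bottle opener is moved more than 30 mm (distance of any of comb, bottle_opener from where it was at the start of the episode above 0.03 m).
It fails at once if something on the liner is moved more than 20 mm (distance of any of hair_pick, cologne, polish_tin, shoe_brush from where it was at the start of the episode above 0.02 m).
It also fails if it takes over 51 s, if anything falls off the work surface, if the arm or the gripper's body presses on something with over 40 N, if the wrist force passes 120 N, or if a joint passes its speed limit or range.

## Robot

A 6-joint arm with a two-finger parallel gripper is mounted at the origin on the work surface. World frame = base frame: x ahead of the robot, y to its left, z up, the work surface at z = 0. Lengths are in mm, angles in rad, forces in N, time in s.
With the tool pointing down it reaches from about 425 to 925 mm from the base axis. Payload 12.5 kg.
Tool frame: the origin (TCP) lies on the centre line of the jaws, within the pads' length; the fingertips stand robot.nose_length ahead of it and the grasp point (between the pads) is the TCP (robot.nose_length is the distance from the TCP to the fingertips, in mm); z points along the fingers, y is the direction in which the jaws open and shut (so a half turn about z gives the same grasp; the last joint's range is limited). The gripper opens to 85 mm and grips with 20 to 120 N. Pads are 22 mm wide; open, the fingers measure 114 mm over their backs; the gripper's body (76 mm by 85 mm) begins 54 mm behind the grasp point. The pads swing forward as they close: fully open they stand 13 mm farther back than shut.
Start: joints at [-1.305, 0.491, 1.559, -0, 1.092, -0.106], TCP at [227.081, -582.303, 250.327] pointing down, gripper open.
Joint ranges: [-3.1, 3.1], [-0.84, 2.19], [0.05, 2.79], [-1.13, 4.28], [0.06, 2.93], [-2.69, 2.69]. Speed limits (rad/s): [2.22, 2.22, 2.79, 3.14, 3.14, 3.14].

## Interface

Orientations are given as [roll, pitch, yaw] about the fixed x, y, z axes, in that order (R = Rz(yaw) Ry(pitch) Rx(roll)).
In Python, from rig import robot gives the robot as it stands. The module is installed in compiled form; this text tells all that it offers.
- The arm moves only by the tool send_rows, never from a script. Its argument "series" is one flat list of numbers, 5 for each row, row after row: the shift along the tool's x, y, z in mm, then the turn about the tool's z in rad, then the opening, from 0 (shut) to 1 (fully open). In form: [tx, ty, tz, twist, gripper, tx, ty, tz, twist, gripper, ...]. A call has 1 to 12 rows; each row is the pose to reach, as a shift and turn from the pose measured when the call began, along the tool's axes at that moment; what a row does not reach only later rows make up. A row lasts 1/8 s, in which the tool goes at most 62.5 mm and 10.7 degrees, less where a joint would pass 70% of its speed; a pose out of reach is approached as far as the arm can. A call with a gripper value outside its range is refused whole. The fingers move at their own pace and stop on an object; "squeeze" is the grip in N (left out, the last holds). Time passes only in rows, so rows that repeat a pose let the fingers close. It gives the time, the measured TCP pose, the force and the opening at its end, in the units of the state.
- robot.get_state(): the state, without advancing time (a new reading comes with each control period).
- robot.snapshot(name): name is "side" or "top" or "wrist"; returns the picture (420x560x3 uint8, red, green, blue); there is no depth.
- robot.camera_model(name): a dict with "fx", "fy", "cx", "cy" (pixels), "dist" ([k1, k2, p1, p2, k3] as OpenCV has them; the pictures are not rectified), "origin" and "rotation" of the camera in the world. Camera axes: x right, y down, z forward; pixel columns grow to the right and rows downward; lengths in mm; the calibration is good to about 2 mm. A picture is of the moment at which its call begins: read the wrist's pose just before it. camera_model takes no time and is no camera call; for the wrist camera it gives the pose at the moment of the call.
- robot.close_job(): hands the job in, once; it reports no verdict.
The state is a dict: "time": time; "joint_positions": joint angles; "dq": joint speeds; "effort": joint torques, N m; "tcp_pos": TCP position; "eef_rot": TCP orientation; "ft_force": force on the tool from outside, world axes, zero at the start; "ft_torque": the same for the moment, N m; "grip_width": finger opening in mm.
Only numpy, scipy, OpenCV 4.12 (cv2) and the standard library are available. Lean on these libraries where they do the work, as an engineer would, in place of code of your own. Each camera call takes 0.05 s, during which the arm holds its last target.

## Working session

There is one attempt and no reset: what is moved stays moved. The work goes in short steps, Python scripts to look and compute and a tool call to move; the robot and the scene stay as the last step left them, time stands still between calls to the robot, and variables do not carry over. Pictures are saved under pics/ and viewed, and the job is handed in when it is done.

Besides the shell and the picture viewer there is one more tool, called after "Request:" by a JSON object that holds its "fn" and its "kwargs". send_rows: Moves the arm, as the interface text tells. Its arguments: {"type":"object","properties":{"series":{"type":"array"},"squeeze":{"type":"number"}},"required":["series"]}

```bash
mkdir -p pics; python3 - <<'E'
from rig import robot
import cv2
print(robot.nose_length, robot.get_state())
for n in ("top","side"):
    cv2.imwrite(f"pics/{n}0.png", robot.snapshot(n)[:,:,::-1]); print(robot.camera_model(n))
E
```

```text
19.0 {'time': 0.0, 'joint_positions': array([-1.30459251e+00,  4.91608466e-01,  1.55945936e+00, -4.06876814e-05,
        1.09168810e+00, -1.05587293e-01]), 'dq': array([-2.82911775e-04,  2.45871672e-05,  9.85195331e-04, -7.60142506e-05,
        3.83423032e-04,  3.87656730e-04]), 'effort': array([-3.25608453e-03, -6.18468761e+01, -2.61599565e+01, -1.84383971e-04,
        4.08583554e-03,  1.78727237e-05]), 'tcp_pos': array([ 227.01943408, -582.0923709 ,  249.69392532]), 'eef_rot': array([-3.14043206e+00, -8.67150371e-05,  3.71809834e-01]), 'ft_force': array([-0.36852657,  0.25245525, -0.52620297]), 'ft_torque': array([ 0.04999866,  0.00088041, -0.01071813]), 'grip_width': 85.48811256192964}
{'fx': 540.0371462302377, 'fy': 540.0371462302377, 'cx': 274.06322726168247, 'cy': 204.6170653931435, 'dist': array([-0.15416572,  0.        ,  0.        ,  0.        ,  0.        ]), 'origin': array([ 444.30751525,    2.15855024, 1661.57353622]), 'rotation': array([-3.07599106,  0.00360153, -1.54298801])}
{'fx': 379.993084643107, 'fy': 379.993084643107, 'cx': 275.73859418316545, 'cy': 211.75144611490546, 'dist': array([-0.10099677,  0.        ,  0.        ,  0.        ,  0.        ]), 'origin': array([456.93004385, 706.93105244, 827.41016154]), 'rotation': array([-2.38435431e+00,  1.61614149e-03, -3.00406490e+00])}
```

View pics/top0.png

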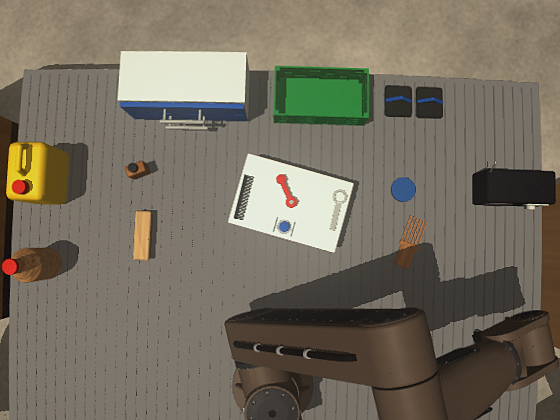

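View pics/side0.png

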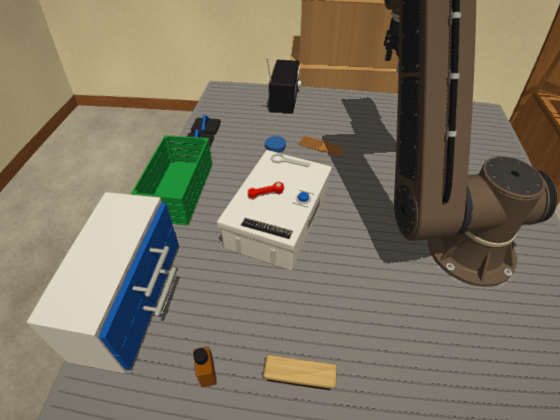

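```bash
python3 - <<'E'
import cv2
a=cv2.imread("pics/top0.png"); cv2.imwrite("pics/top0c.png", cv2.resize(a[90:290,170:370],(800,800),interpolation=cv2.INTER_CUBIC)[:600*2])
E
```

```text
(no output)
```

The top picture shows the box with its centre near (291,202), the blue button near (285,227), and the red arm between (281,180) and (292,202). I'll enlarge it.

```bash
cat > h.py <<'E'
import numpy as np, cv2
from scipy.spatial.transform import Rotation as R
def ray(cam,uv,z):
    K=np.array([[cam['fx'],0,cam['cx']],[0,cam['fy'],cam['cy']],[0,0,1]])
    p=cv2.undistortPoints(np.array([[uv]],float),K,np.array(cam['dist']))[0,0]
    r=np.array(cam['rotation']); M=R.from_euler('xyz',r).as_matrix() if r.shape==(3,) else r
    d=M@np.array([p[0],p[1],1]); o=np.array(cam['origin']); return o+d*(z-o[2])/d[2]
def crop(src,dst,x,y,w,h,s):
    a=cv2.imread(src)[y:y+h,x:x+w]; cv2.imwrite(dst,cv2.resize(a,None,fx=s,fy=s,interpolation=cv2.INTER_CUBIC))
E
python3 -c "
from h import *
crop('pics/top0.png','pics/topc.png',225,150,135,105,5.9)
crop('pics/side0.png','pics/sidec.png',215,140,120,90,6)"
```

```text
(no output)
```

View pics/topc.png

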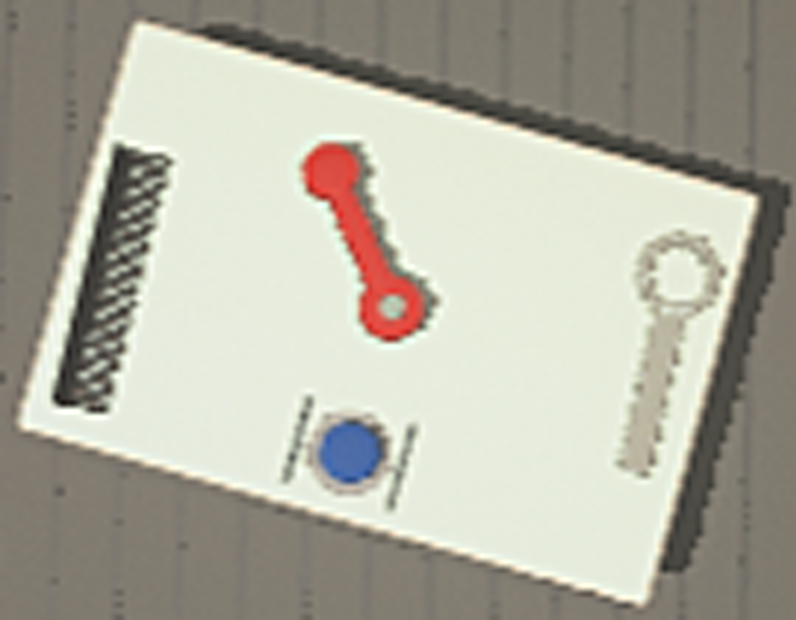

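View pics/sidec.png

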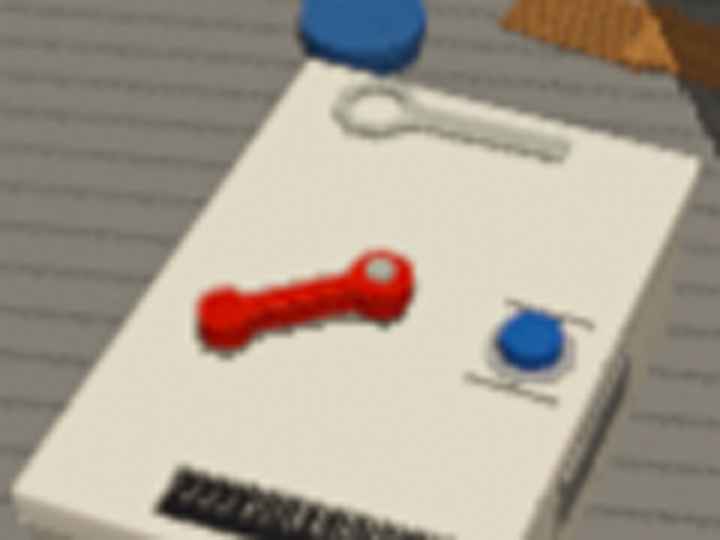

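```bash
python3 - <<'E'
from h import *
from rig import robot
t=robot.camera_model('top'); s=robot.camera_model('side')
T=lambda u,v,z: ray(t,(225+(u+.5)/5.9-.5,150+(v+.5)/5.9-.5),z)[:2].round(1)
S=lambda u,v,z: ray(s,(215+(u+.5)/6-.5,140+(v+.5)/6-.5),z)[:2].round(1)
p=T(391,306,138.5);e=T(332,171,138.5);b=T(348,452,130)
print('top piv',p,'end',e,'btn',b,np.hypot(*(p-e)),np.hypot(*(p-b)))
p2=S(380,269,138.5);e2=S(224,305,138.5);b2=S(531,338,130)
print('side',p2,e2,b2,np.hypot(*(p2-e2)),np.hypot(*(p2-b2)))
C=[T(*c,115) for c in((138,20),(760,197),(645,605),(20,430))]
print(C,np.mean(C,axis=0))
f=lambda a: np.degrees(np.arctan2(a[1],a[0]))
print('box -x dir',f(b-p),f(b2-p2),'edges',f(C[3]-C[0]),f(C[2]-C[1]),f(C[0]-C[1]), 'arm',f(e-p),f(e2-p2))
E
```

```text
top piv [554.5 -36.8] end [618.7  -6.8] btn [484.2 -18.2] 70.86353081804495 72.7189796408063
side [555.3 -38.5] [620.2  -6.1] [485.  -12.4] 72.5380589759611 74.9886658102409
[array([693.3,  90.2]), array([ 614.6, -216.6]), array([ 414.3, -164.4]), array([490.8, 141.3])] [553.25  -37.375]
box -x dir 165.18024067938438 159.6317504821595 edges 165.83733474086628 165.39310030742988 75.61276449415674 arm 25.046200779642767 26.529727026489976
```

```bash
cat >> h.py <<'E'
def totool(st,goal):
    M=R.from_euler('xyz',st['eef_rot']).as_matrix(); return (M.T@(np.array(goal)-st['tcp_pos'])).round(1)
E
python3 - <<'E'
from h import *
from rig import robot
print(totool(robot.get_state(),[484.5,-18.5,200]))
E
```

```text
[ 444.6 -431.5   50.2]
```

Request:
{"fn": "send_rows", "kwargs": {"series": [20,-19,0,0,0,60,-58,0,0,0,100,-97,0,0,0,142,-138,0,0,0,184,-179,0,0,0,226,-219,0,0,0,268,-260,0,0,0,310,-301,0,0,0,352,-342,0,0,0,394,-382,0,0,0,430,-417,0,0,0,444.6,-431.5,0,0,0], "squeeze": 20}}

```text
time: 1.6
tcp_pos: [485.0, -16.2, 250.0]
eef_rot: [-3.14, 0.0, 0.374]
ft_force: [-1.2, -0.0, 0.7]
grip_width: 0.4
```

Request:
{"fn": "send_rows", "kwargs": {"series": [0,0,0,0,0,0,0,0,0,0]}}

```text
time: 1.85
tcp_pos: [484.7, -16.6, 249.9]
eef_rot: [-3.14, 0.001, 0.374]
ft_force: [-0.6, 0.4, 0.3]
grip_width: -0.5
```

```bash
python3 - <<'E'
from h import *
from rig import robot
st=robot.get_state(); print({k:st[k] for k in('time','tcp_pos','eef_rot','ft_force','grip_width','joint_positions')})
w=robot.camera_model('wrist'); print(w)
cv2.imwrite('pics/w1.png',robot.snapshot('wrist')[:,:,::-1])
print(totool(st,[484.5,-18.5,160]))
E
```

```text
{'time': 1.85, 'tcp_pos': array([484.69979543, -16.63302304, 249.89839594]), 'eef_rot': array([-3.14015448e+00,  6.00138088e-04,  3.74359484e-01]), 'ft_force': array([-0.56879169,  0.41835965,  0.28224164]), 'grip_width': -0.48389479776647876, 'joint_positions': array([-1.71056160e-01,  2.93700759e-01,  1.89190797e+00,  1.12299817e-03,
        9.57243372e-01,  1.02473394e+00])}
{'fx': 314.5164747837435, 'fy': 314.5164747837435, 'cx': 278.31339248154603, 'cy': 209.65222233845085, 'dist': array([-0.05042318,  0.        ,  0.        ,  0.        ,  0.        ]), 'origin': array([547.21672769,   8.51844141, 374.00288074]), 'rotation': array([ 2.87035039e+00,  2.08104415e-03, -1.19584850e+00])}
[-0.8  1.8 89.9]
```

View pics/w1.png

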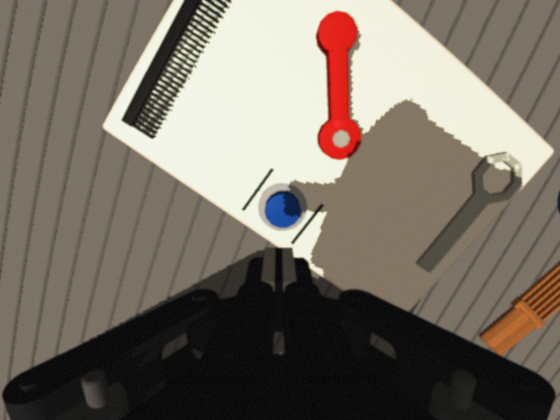

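```bash
python3 - <<'E'
from h import *
from rig import robot
w=robot.camera_model('wrist')
for n,uv,z in(('btn',(282,209),130),('piv',(341,139),138.5),('end',(338,32),138.5)):print(n,ray(w,uv,z).round(1))
for uv in((262,250),(297,250),(279,250)):print(ray(w,uv,231).round(1))
E
```

```text
btn [485.5 -18.7 130. ]
piv [553.1 -38.5 138.5]
end [618.2  -7.2 138.5]
[488.   -6.2 231. ]
[494.3 -22.1 231. ]
[491.1 -13.9 231. ]
```

The wrist camera agrees within about 1.5 mm: button (485.5,−18.7), pivot (553,−38.5). I'll descend to just above the button.

Request:
{"fn": "send_rows", "kwargs": {"series": [-0.5,2,20,0,0,-0.5,2,50,0,0,-0.5,2,75,0,0,-0.5,2,88,0,0,-0.5,2,94,0,0,-0.5,2,94,0,0]}}

```text
time: 2.65
tcp_pos: [485.0, -19.1, 156.2]
eef_rot: [-3.14, 0.0, 0.373]
ft_force: [0.0, 0.0, -0.1]
grip_width: 0.0
```

Request:
{"fn": "send_rows", "kwargs": {"series": [0,0,2,0,0,0,0,4,0,0,0,0,6,0,0,0,0,8,0,0,0,0,10,0,0]}}

```text
time: 3.28
tcp_pos: [485.0, -19.1, 146.2]
eef_rot: [-3.14, 0.0, 0.373]
ft_force: [-1.2, 0.5, 4.2]
grip_width: 0.1
```

Request:
{"fn": "send_rows", "kwargs": {"series": [0,0,2,0,0,0,0,4,0,0,0,0,6,0,0,0,0,7,0,0]}}

```text
time: 3.78
tcp_pos: [485.0, -19.1, 139.1]
eef_rot: [-3.14, 0.0, 0.373]
ft_force: [-2.0, 0.2, 5.2]
grip_width: -0.1
```

Request:
{"fn": "send_rows", "kwargs": {"series": [0,0,0.5,0,0,0,0,1,0,0]}}

```text
time: 4.03
tcp_pos: [485.0, -19.1, 138.1]
eef_rot: [-3.14, 0.0, 0.373]
ft_force: [-1.8, -0.2, 5.5]
grip_width: -0.1
```

Request:
{"fn": "send_rows", "kwargs": {"series": [0,0,0.5,0,0,0,0,0.7,0,0]}}

```text
time: 4.28
tcp_pos: [485.1, -19.1, 137.9]
eef_rot: [-3.141, -0.0, 0.373]
ft_force: [-4.4, 0.7, 16.0]
grip_width: 0.0
```

The force rose to 16 N at 137.9 mm, so the button is against its stop. I'll hold briefly, then lift.

Request:
{"fn": "send_rows", "kwargs": {"series": [0,0,0,0,0,0,0,0,0,0,0,0,-10,0,0,0,0,-30,0,0,0,0,-50,0,0,0,0,-50,0,0]}}

```text
time: 5.03
tcp_pos: [485.6, -19.2, 189.2]
eef_rot: [3.141, -0.003, 0.373]
ft_force: [-0.1, 0.6, 0.1]
grip_width: 0.4
```

```bash
python3 - <<'E'
from h import *
from rig import robot
st=robot.get_state(); print(st['tcp_pos'],st['ft_force'])
cv2.imwrite('pics/s2.png',robot.snapshot('side')[:,:,::-1])
crop('pics/s2.png','pics/s2c.png',215,140,120,90,6)
P=np.array([554,-37.6]); th0=25
h=9.
for dr in (45,):
  for th,extra in ((th0,12),(th0,0)):
    t=np.radians(th);u=np.array([np.cos(t),np.sin(t)]);n=np.array([-u[1],u[0]])
    c=P+dr*u-(7+h+extra)*n; print(th,extra,c.round(1),totool(st,[*c,146]))
E
```

```text
[485.60187628 -19.20803872 189.19706648] [-0.06393359  0.58073294  0.12479192]
25 12 [606.6 -44. ] [103.5  67.2  43.5]
25 0 [601.5 -33.1] [102.8  55.2  43.5]
```

View pics/s2c.png

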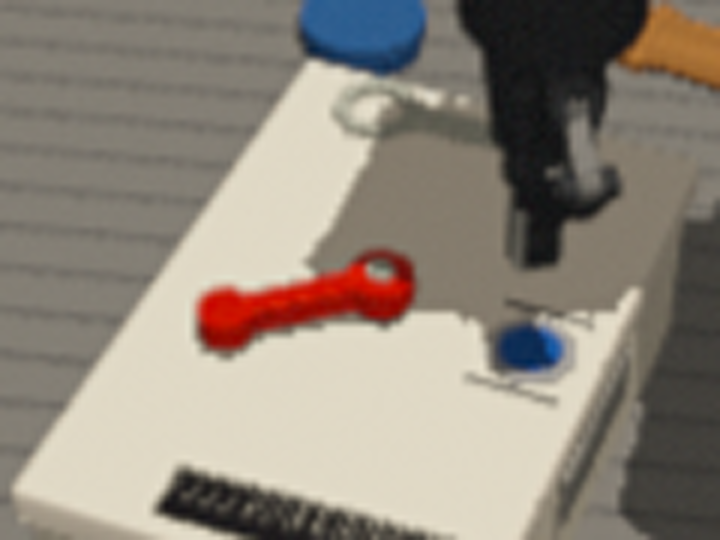

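The button is down and the box has not moved. Next I'll place the finger behind the arm on its clockwise side.

Request:
{"fn": "send_rows", "kwargs": {"series": [25,20,0,-0.03,0,60,45,0,-0.065,0,95,66,0,-0.065,0,103,71,0,-0.065,0,103,71,15,-0.065,0,103,71,32,-0.065,0,103,71,43,-0.065,0,103,71,43,-0.065,0]}}

```text
time: 6.08
tcp_pos: [606.3, -47.5, 144.4]
eef_rot: [-3.14, 0.0, 0.438]
ft_force: [-0.5, -0.1, -0.3]
grip_width: -0.1
```

```bash
cat > plan.py <<'E'
import sys
from h import *
from rig import robot
P=np.array([554,-37.6])
def pose(th,d,r=45,z=146):
    t=np.radians(th);u=np.array([np.cos(t),np.sin(t)]);n=np.array([-u[1],u[0]])
    return np.array([*(P+r*u-d*n),z])
def rows(st,ths,d):
    yaw=np.degrees(st['eef_rot'][2]); out=[]
    for th in ths:
        dy=(th-yaw+180)%360-180
        out+=list(totool(st,pose(th,d)).round(1))+[round(-np.radians(dy),3),0]
    print([float(x) for x in out])
def dist(st):
    v=st['tcp_pos'][:2]-P; y=st['eef_rot'][2]; print('yaw',np.degrees(y),'r',v@[np.cos(y),np.sin(y)],'d',v@[np.sin(y),-np.cos(y)],'z',st['tcp_pos'][2],'F',st['ft_force'],'t',st['time'],'j6',st['joint_positions'][5])
E
python3 - <<'E'
from plan import *
st=robot.get_state(); dist(st)
cv2.imwrite('pics/w3.png',robot.snapshot('wrist')[:,:,::-1])
E
```

```text
yaw 25.120733470140724 r 43.172939580254635 d 31.17284514403312 z 144.37086817390883 F [-0.45902818 -0.11626101 -0.32966574] t 6.075 j6 0.9444664766243547
```

View pics/w3.png

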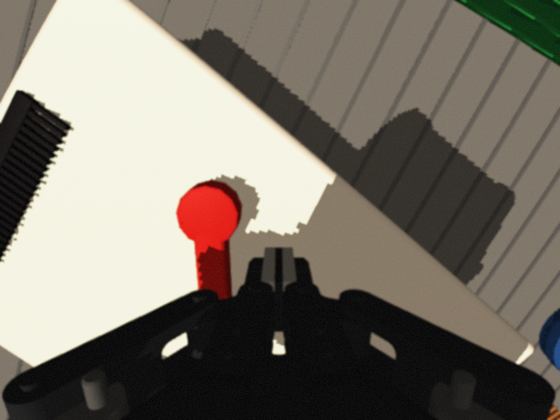

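```bash
python3 - <<'E'
from plan import *
st=robot.get_state()
for d in (28,24,20,16): rows(st,[25],d)
rows(st,[31,37,43,49,55,61,67,73],16)
E
```

```text
[1.4, -3.3, -0.9, 0.002, 0.0]
[1.4, -7.3, -0.9, 0.002, 0.0]
[1.4, -11.3, -0.9, 0.002, 0.0]
[1.4, -15.3, -0.9, 0.002, 0.0]
[2.9, -20.1, -0.9, -0.103, 0.0, 3.8, -25.0, -0.9, -0.207, 0.0, 4.2, -30.0, -0.9, -0.312, 0.0, 4.1, -35.0, -0.9, -0.417, 0.0, 3.5, -40.0, -0.9, -0.521, 0.0, 2.3, -44.8, -0.9, -0.626, 0.0, 0.7, -49.6, -0.9, -0.731, 0.0, -1.5, -54.1, -0.9, -0.836, 0.0]
```

Request:
{"fn": "send_rows", "kwargs": {"series": [1.4,-3.3,-0.9,0,0,1.4,-7.3,-0.9,0,0,1.4,-11.3,-0.9,0,0,1.4,-15.3,-0.9,0,0,2.9,-20,-0.9,-0.1,0,3.8,-25,-0.9,-0.21,0]}}

```text
time: 6.88
tcp_pos: [600.0, -23.2, 146.3]
eef_rot: [3.141, -0.002, 0.652]
ft_force: [2.8, -1.3, 0.8]
grip_width: 0.2
```

```bash
python3 - <<'E'
from plan import *
st=robot.get_state(); dist(st)
cv2.imwrite('pics/w4.png',robot.snapshot('wrist')[:,:,::-1])
rows(st,[43,49,55,61,67,73,79,85],16)
E
```

```text
yaw 37.34525470564623 r 45.27294003069389 d 16.453890731634168 z 146.32653597551328 F [ 2.76637585 -1.25739877  0.79340254] t 6.875 j6 0.7692794322952714
[1.1, -5.0, 0.3, -0.099, 0.0, 2.0, -9.9, 0.3, -0.203, 0.0, 2.5, -14.9, 0.3, -0.308, 0.0, 2.4, -19.9, 0.3, -0.413, 0.0, 1.7, -24.8, 0.3, -0.518, 0.0, 0.6, -29.7, 0.3, -0.622, 0.0, -1.0, -34.4, 0.3, -0.727, 0.0, -3.1, -38.9, 0.3, -0.832, 0.0]
```

View pics/w4.png

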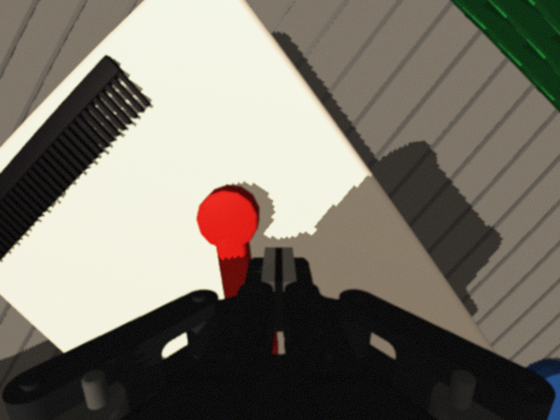

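The arm is moving with the finger at about 3 N. I'll continue.

Request:
{"fn": "send_rows", "kwargs": {"series": [1.1,-5,0.3,-0.1,0,2,-9.9,0.3,-0.2,0,2.5,-14.9,0.3,-0.31,0,2.4,-19.9,0.3,-0.41,0,1.7,-24.8,0.3,-0.52,0,0.6,-29.7,0.3,-0.62,0,-1,-34.4,0.3,-0.73,0,-3.1,-38.9,0.3,-0.83,0]}}

```text
time: 7.92
tcp_pos: [573.8, 6.3, 146.3]
eef_rot: [3.139, -0.001, 1.489]
ft_force: [2.4, -0.3, 0.9]
grip_width: -0.3
```

```bash
python3 - <<'E'
from plan import *
st=robot.get_state(); dist(st)
cv2.imwrite('pics/w5.png',robot.snapshot('wrist')[:,:,::-1])
rows(st,[91,97,103,109,115,121,127,133],16)
E
```

```text
yaw 85.31720046708755 r 45.371075806504486 d 16.10872554377888 z 146.26577930703638 F [ 2.40931343 -0.33148856  0.92569578] t 7.925 j6 -0.02359994993244706
[1.0, -4.6, 0.3, -0.099, 0.0, 1.9, -9.6, 0.2, -0.204, 0.0, 2.4, -14.5, 0.2, -0.309, 0.0, 2.3, -19.5, 0.2, -0.413, 0.0, 1.6, -24.5, 0.2, -0.518, 0.0, 0.5, -29.4, 0.2, -0.623, 0.0, -1.1, -34.1, 0.2, -0.728, 0.0, -3.2, -38.6, 0.2, -0.832, 0.0]
```

View pics/w5.png

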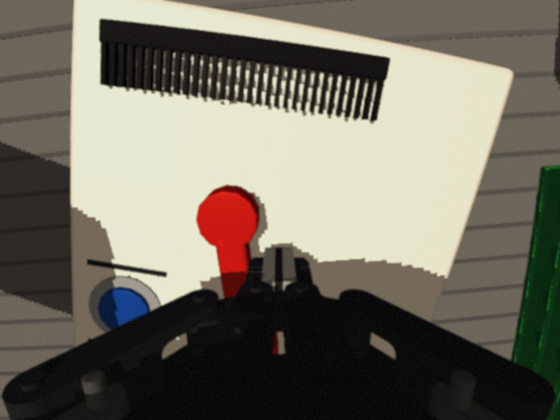

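Request:
{"fn": "send_rows", "kwargs": {"series": [1,-4.6,0.3,-0.1,0,1.9,-9.6,0.3,-0.2,0,2.4,-14.5,0.3,-0.31,0,2.3,-19.5,0.3,-0.41,0,1.6,-24.5,0.3,-0.52,0,0.5,-29.4,0.3,-0.62,0,-1.1,-34.1,0.3,-0.73,0,-3.2,-38.6,0.3,-0.83,0]}}

```text
time: 8.98
tcp_pos: [534.6, 6.5, 146.1]
eef_rot: [3.139, 0.001, 2.324]
ft_force: [2.0, 1.9, 2.0]
grip_width: -0.3
```

```bash
python3 - <<'E'
from plan import *
st=robot.get_state(); dist(st)
w=robot.camera_model('wrist')
cv2.imwrite('pics/w6.png',robot.snapshot('wrist')[:,:,::-1])
e=ray(w,(228,214),138.5)[:2]; v=e-P; print('if same px: end',e,np.hypot(*v),np.degrees(np.arctan2(v[1],v[0])))
rows(st,[139,145,151,155,158,160],16)
E
```

```text
yaw 133.15671079955987 r 45.41054122957713 d 16.016899595865823 z 146.13289283872098 F [1.96666633 1.94256771 1.96169   ] t 8.975 j6 -0.8665449015688338
if same px: end [497.93042642  13.40360447] 75.79686504420879 137.70882362897078
[1.0, -4.7, 0.1, -0.102, 0.0, 1.9, -9.6, 0.1, -0.207, 0.0, 2.3, -14.6, 0.1, -0.311, 0.0, 2.3, -17.9, 0.1, -0.381, 0.0, 2.1, -20.4, 0.1, -0.434, 0.0, 2.0, -22.1, 0.1, -0.469, 0.0]
```

View pics/w6.png

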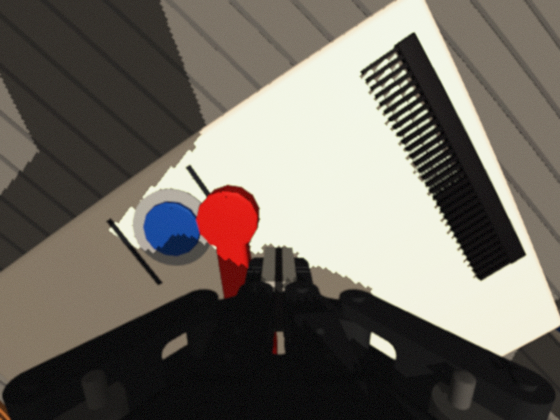

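The arm leads the finger yaw by about 4.5°, so it is at about 138°. I'll go to finger yaw ~158°, then check.

Request:
{"fn": "send_rows", "kwargs": {"series": [1,-4.7,0.1,-0.1,0,1.9,-9.6,0.1,-0.21,0,2.3,-14.6,0.1,-0.31,0,2.3,-17.9,0.1,-0.38,0,2.1,-20.4,0.1,-0.43,0,2.1,-20.4,0.1,-0.43,0]}}

```text
time: 9.78
tcp_pos: [517.8, -6.1, 146.0]
eef_rot: [3.14, 0.002, 2.755]
ft_force: [-1.0, 1.4, 1.4]
grip_width: 0.1
```

```bash
python3 - <<'E'
from plan import *
st=robot.get_state(); dist(st)
w=robot.camera_model('wrist')
cv2.imwrite('pics/w7.png',robot.snapshot('wrist')[:,:,::-1])
crop('pics/w7.png','pics/w7c.png',120,130,200,150,4)
e=ray(w,(228,214),138.5)[:2]; v=e-P; print('if same px: end',e,np.hypot(*v),np.degrees(np.arctan2(v[1],v[0])))
rows(st,[159,160,161,162],16)
E
```

```text
yaw 157.8624853933744 r 45.438644019493864 d 15.572071684653414 z 146.0365074432057 F [-0.9515115   1.37738746  1.37514577] t 9.775 j6 -1.325784068406414
if same px: end [481.71908084 -14.75477856] 75.80524663653281 162.4602560001125
[-0.1, -0.5, 0.0, -0.02, 0.0, 0.1, -1.3, 0.0, -0.037, 0.0, 0.4, -2.1, 0.0, -0.055, 0.0, 0.6, -2.9, 0.0, -0.072, 0.0]
```

View pics/w7c.png

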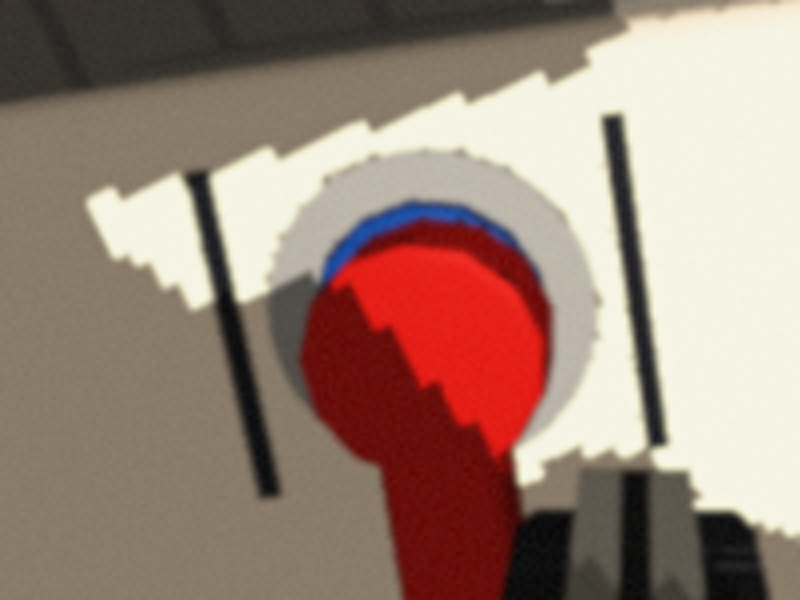

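```bash
cat > chk.py <<'E'
from plan import *
def chk(w,end,L,Rr,ring,f=lambda u,v:(120+(u+.5)/4-.5,130+(v+.5)/4-.5)):
    e=ray(w,f(*end),138.5)[:2]
    l=[ray(w,f(*q),115)[:2] for q in L]; r=[ray(w,f(*q),115)[:2] for q in Rr]
    d=np.array(l[1])-l[0]; d/=np.hypot(*d); n=np.array([-d[1],d[0]])
    print('line dir',np.degrees(np.arctan2(d[1],d[0])),'sep',(r[0]-l[0])@n,'end from mid',(e-(np.mean(l,axis=0)+np.mean(r,axis=0))/2)@n,'along',(e-(np.mean(l+r,axis=0)))@d)
    b=ray(w,f(*ring),115)[:2]; print('end',e,'ring ctr',b,e-b, 'mid',np.mean(l+r,axis=0))
E
python3 -c "
from chk import *
chk(robot.camera_model('wrist'),(425,360),[(195,172),(270,495)],[(612,115),(657,445)],(435,312))"
```

```text
line dir -14.243643814098593 sep 52.47314821076891 end from mid 2.9194941023793235 along -0.6659028707994673
end [483.74229788 -16.67215611] ring ctr [483.69547913 -19.32548317] [0.04681875 2.65332706] mid [483.66940054 -19.66574233]
```

The line separation comes out at 52.5 mm, against 52 given. The round end is 2.9 mm short of centre, so one more small push.

Request:
{"fn": "send_rows", "kwargs": {"series": [0,-0.5,0,-0.02,0,0.1,-1.3,0,-0.04,0,0.1,-2,0,-0.04,0,0.1,-2,0,-0.04,0]}}

```text
time: 10.32
tcp_pos: [516.9, -7.9, 145.9]
eef_rot: [3.14, 0.001, 2.795]
ft_force: [-0.4, 2.2, 0.9]
grip_width: -0.1
```

```bash
python3 - <<'E'
from plan import *
st=robot.get_state(); dist(st)
cv2.imwrite('pics/w8.png',robot.snapshot('wrist')[:,:,::-1])
crop('pics/w8.png','pics/w8c.png',120,130,200,150,4)
E
```

```text
yaw 160.1292579977924 r 45.026509796694675 d 15.326956394722098 z 145.90030817576255 F [-0.37874189  2.21151503  0.89005056] t 10.325 j6 -1.369056950842492
```

View pics/w8c.png

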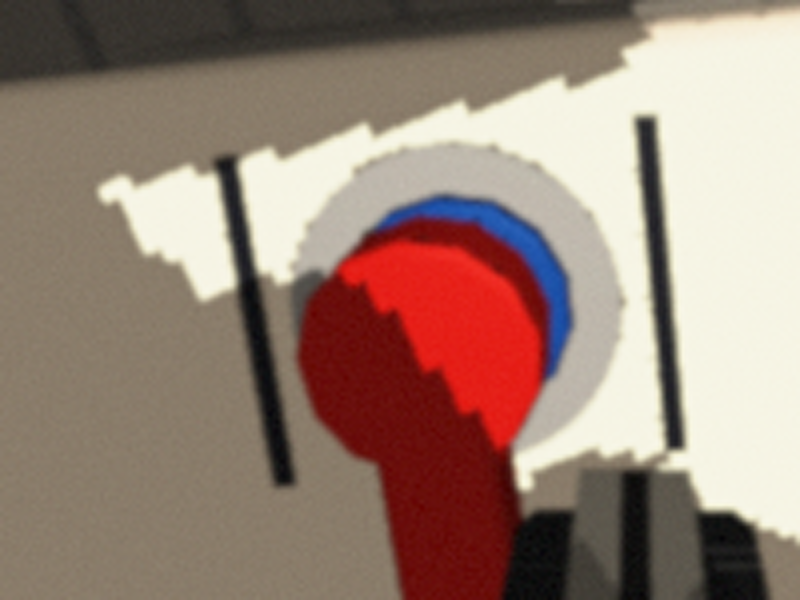

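```bash
python3 -c "
from chk import *
chk(robot.camera_model('wrist'),(421,360),[(227,160),(285,485)],[(645,118),(675,447)],(459,303))"
```

```text
line dir -14.59723174208777 sep 52.12899257957289 end from mid -0.7620832050980829 along -0.5593810948569516
end [483.10104488 -20.20998746] ring ctr [483.24730676 -19.11798989] [-0.14626188 -1.09199757] mid [483.8344321  -19.61347995]
```

The end is centred to within about 1 mm. I'll back away sideways, then lift clear.

Request:
{"fn": "send_rows", "kwargs": {"series": [0,4,0,0,0,0,10,0,0,0,0,15,-5,0,0,0,18,-25,0,0,0,20,-60,0,0,0,20,-110,0,0,0,20,-150,0,0,0,20,-150,0,0,0,20,-150,0,0]}}

```text
time: 11.5
tcp_pos: [523.1, 11.0, 295.5]
eef_rot: [3.14, 0.001, 2.795]
ft_force: [0.3, -0.1, 0.1]
grip_width: 0.0
```

```bash
python3 - <<'E'
from plan import *
st=robot.get_state(); dist(st); print(st['dq'].round(3))
w=robot.camera_model('wrist')
cv2.imwrite('pics/w9.png',robot.snapshot('wrist')[:,:,::-1])
cv2.imwrite('pics/t9.png',robot.snapshot('top')[:,:,::-1])
E
```

```text
yaw 160.13791670120438 r 45.57450897262619 d 35.16716074598029 z 295.45645054314735 F [ 0.28595324 -0.05351046  0.06776957] t 11.5 j6 -1.330600545910185
[-0.003  0.019  0.012  0.     0.001 -0.001]
```

View pics/w9.png

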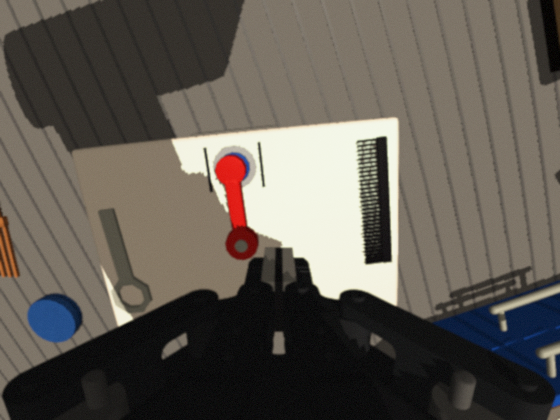

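View pics/t9.png

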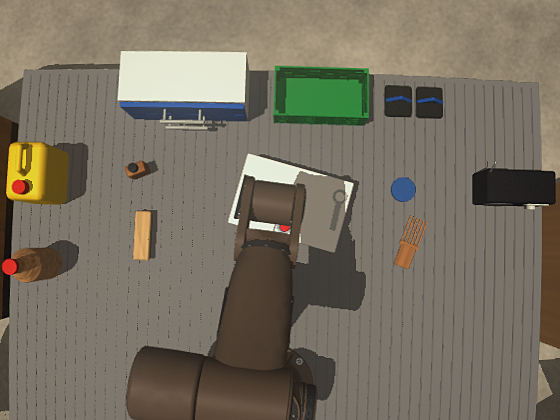

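```bash
python3 -c "
from chk import *
w=robot.camera_model('wrist')
chk(w,(232.5,170),[(206,149),(211,190)],[(260,143),(264,185)],(235.5,166),f=lambda u,v:(u,v))
p=ray(w,(241,244),138.5);print('piv',p)
robot.close_job()"
```

```text
line dir -16.09507402291119 sep 51.98701970030845 end from mid 0.727742966944963 along -0.5514732325686249
end [483.31452151 -17.69839015] ring ctr [482.77722189 -17.86609646] [0.53729961 0.16770631] mid [483.64262496 -18.55049382]
piv [551.85969036 -36.70504937 138.5       ]
the job is handed in; nothing more can be done
```

The box is locked and the job is handed in; no verdict is reported. I pressed the blue button down to its stop, where the force jumped from 5.5 to 16 N at tip height about 119 mm. Then I pushed the red arm round counter-clockwise by its side with the shut fingers, with 2–3 N readings, and backed off and lifted clear.

**Arm position:** In the last wrist picture the arm's round end sits about 1 mm from the middle between the two lines. The measured line spacing was 52.0 mm, against 52 given.

**Box and other things:** The measured pivot was within about 2 mm of where it started. The comb, opener and other objects looked undisturbed by eye in the top picture, though the robot hid part of the box. I did not measure their positions.

**Robot:** It touched nothing at hand-in, with about 0.3 N on the wrist, after roughly 11.5 s of the 51 s.

**Disagreements:** The early side-view reading of the button was about 6 mm off the other views in y. I relied on the top and wrist cameras, which agreed to about 1.5 mm.

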